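Fold out the prop leg of a counter sign

TASK

Two counter signs lie face down on the white counter, each with a wooden prop leg half raised on its back. Get the one with round ends ready to stand: swing its prop leg out, up and over, until it rests against its stop, and take the hand away. Leave the leg of the square-cornered sign as it is.

Things in the scene. Friction and masses are not known exactly. Their poses are not given: they have to be found in the camera images.
- round_sign: Grey board, yellow underneath, round ends (racetrack), 260 long (x), 190 wide (y), 18 mm thick, face down, fixed. Origin: centre of underside, z up. Wooden leg on its centre line: 130 long from the hinge, 50 wide, 8 mm thick, black rubber foot end. Hinge line along y at x -55, z 30 mm; folded, the leg runs along +x. Steel cheeks at y +-32, top z 39; stop plate just behind (-x), top z 57 mm.
- round_leg (a joint): Its leg's angle, rad: 0 folded flat, 1.57 straight up, 1.85 (106 deg) at the stop, leaning to -x. Foot end in the board's frame: x -55 + 130 cos q, z 30 + 130 sin q mm. Starts at 0.7 to 1.05. Friction (0.11 N m) keeps it where it is left; 1 to 3 N at the foot end swings it, pushed from underneath (+x side) along its arc: a level push slides along the leg and may bind while it is low.
- square_sign: The other sign, to be left alone: a square-cornered grey board, yellow underneath, also 260 x 190 x 18 mm, face down and fixed, with the same leg and hinge in the same place. Origin: centre of its underside; x along its length, z up.
- square_tip (a point): Middle of the foot end of the square-cornered sign's leg, 130 mm from its hinge; it must stay where it is.

How it is judged (in metres and radians):
At the end, for the whole second after the job is handed in: The leg of the round-ended sign is at rest within about 10 degrees (0.18 rad) of its stop at 1.85 rad (value of joint round_leg above 1.67 rad and velocity of joint round_leg between -0.05 and 0.05 rad/s); the robot touches nothing.
It fails at once if the foot end of the square-cornered sign's leg is moved by more than 20 mm (distance of square_tip from where it was at the start of the episode above 0.02 m).
It also fails if it takes over 35 s, if anything falls off the work surface, if the arm or the gripper's body presses on something with over 40 N, if the wrist force passes 120 N, or if a joint passes its speed limit or range.

ROBOT

A 6-joint arm with a two-finger parallel gripper is mounted at the origin on the work surface. World frame = base frame: x ahead of the robot, y to its left, z up, the work surface at z = 0. Lengths are in mm, angles in rad, forces in N, time in s.
With the tool pointing down it reaches from about 350 to 875 mm from the base axis. Payload 4.2 kg.
Tool frame: the origin (TCP) lies midway between the tips of the shut fingers; the grasp point (between the pads) lies 19 mm behind it; z points along the fingers, y is the direction in which the jaws open and shut (so a half turn about z gives the same grasp; the last joint's range is limited). The gripper opens to 85 mm and grips with 20 to 120 N. Pads are 22 mm wide; open, the fingers measure 114 mm over their backs; the gripper's body (76 mm by 85 mm) begins 54 mm behind the grasp point. The pads swing forward as they close: fully open they stand 13 mm farther back than shut.
Start: joints at [1.408, 0.385, 0.008, 0, -1.194, -0.259], TCP at [255.844, 570.213, 231.312] pointing down, gripper open.
Joint ranges: [-3.14, 3.14], [-1.21, 2.06], [-1.07, 1.41], [-3.16, 2.05], [-2.99, -0.16], [-3.1, 3.1]. Speed limits (rad/s): [2.79, 2.79, 3.14, 3.14, 3.14, 3.14].

INTERFACE

Orientations are given as a unit quaternion [x, y, z, w].
In Python, from bench import readout, optics, workorder, nets gives the robot as it stands. The module is installed in compiled form; this text tells all that it offers.
- The arm moves only by the tool move_arm, never from a script. Its argument "steps" is a list of rows, each a list of 7 numbers: the opening, from -1 (shut) to 1 (fully open), so that 0 is half open, then the shift along the world's x, y, z in mm, then the turn, a rotation vector about the world's x, y, z in rad. In form: [[gripper, tx, ty, tz, wx, wy, wz], ...]. A call has 1 to 5 rows; each row is the pose to reach, as a shift and turn from the pose commanded when the call began; what a row does not reach only later rows make up. A row lasts 1/12 s, in which the tool goes at most 41.7 mm and 7.16 degrees, less where a joint would pass 70% of its speed; a pose out of reach is approached as far as the arm can. A call with a gripper value outside its range is refused whole. The fingers move at their own pace and stop on an object; the grip force is fixed at half the most. Time passes only in rows, so rows that repeat a pose let the fingers close. It gives the time, the measured TCP pose, the force and the opening at its end, in the units of the state.
- readout.read_state(): the state, without advancing time (a new reading comes with each control period).
- optics.get_image(name): name is "scene" or "top" or "wrist"; returns a dict with "frame" (384x512x3 uint8, blue, green, red), "fx", "fy", "cx", "cy" (pixels), "rvec" (rotation vector, rad) and "tvec" (3), from world to camera coordinates, as OpenCV has them. Camera axes: x right, y down, z forward; pixel columns grow to the right and rows downward; lengths in mm; the calibration is good to about 2 mm. The wrist camera is an equidistant fisheye: a pixel r from the principal point sees the ray r / f radians off the axis. A picture is of the moment at which its call begins. There is no depth.
- workorder.job_done(): hands the job in, once; it reports no verdict.
Trained networks look in a picture, given as the dict that the camera call returned (one of the last four; its "shot" number tells which), for a name from the list of things; names that differ only in an ending like _2 or _b are one class to them, and where a whole thing is asked for, a point or a joint stands for the part that bears it (a point fixed in the world has none). Each returns a list of dicts, best first, with "conf" (0 to 1); they miss things now and then, are a little off and sometimes report something else, mostly with a low value. They report only what shows in the picture. A call takes as long as a camera call.
- nets.silhouettes(name, picture): "region" (384x512 bool, what is visible of it) and "extent" ([left, top, right, bottom] in pixels, round what is visible of it).
- nets.tip_of(name, picture): "uv" ([column, row] in pixels: a listed point, or the origin of a listed thing).
The state is a dict: "clock": time; "joints": joint angles; "joint_vel": joint speeds; "joint_efforts": joint torques, N m; "position": TCP position; "ee_rot": TCP orientation; "contact_force": force on the tool from outside, world axes, zero at the start; "wrist_torque": the same for the moment, N m; "gripper_width": finger opening in mm.
Only numpy, scipy, OpenCV 4.12 (cv2) and the standard library are available. Lean on these libraries where they do the work, as an engineer would, in place of code of your own. Each camera call takes 0.05 s, during which the arm holds its last target.

## Working session

There is one attempt and no reset: what is moved stays moved. The work goes in short steps, Python scripts to look and compute and a tool call to move; the robot and the scene stay as the last step left them, time stands still between calls to the robot, and variables do not carry over. Pictures are saved under pics/ and viewed, and the job is handed in when it is done.

Besides the shell and the picture viewer there is one more tool, called after "Call:" as name(argument=value, ...), one argument or row to a line, values as JSON. move_arm: Moves the arm, as the interface text tells. Its arguments: {"type":"object","properties":{"steps":{"type":"array","items":{"type":"array","items":{"type":"number"}}}},"required":["steps"]}

```bash
mkdir -p pics
cat > h.py <<'E'
import numpy as np,cv2
from bench import readout,optics,workorder,nets
def snap(n,f):
    p=optics.get_image(n); cv2.imwrite('pics/'+f,p['frame']); return p
def P(p):
    R=cv2.Rodrigues(np.array(p['rvec'],float))[0]; return R,np.array(p['tvec'],float).ravel()
def proj(p,X):
    R,t=P(p); c=R@np.array(X,float)+t; return np.array([p['fx']*c[0]/c[2]+p['cx'],p['fy']*c[1]/c[2]+p['cy']])
def toz(p,uv,z):
    R,t=P(p); d=R.T@np.array([(uv[0]-p['cx'])/p['fx'],(uv[1]-p['cy'])/p['fy'],1]); o=-R.T@t
    return o+d*(z-o[2])/d[2]
E
python3 - <<'E'
from h import *
print(readout.read_state())
for n in ['top','scene']:
    p=snap(n,n+'0.png'); R,t=P(p); print(n,-R.T@t,R.T[:,2])
    for k in ['round_sign','round_leg','square_sign']:
        print(k,[(s['conf'],s['extent']) for s in nets.silhouettes(k,p)][:3])
    for k in ['round_sign','square_sign','square_tip']:
        print(k,[(s['conf'],s['uv'],toz(p,s['uv'],0)) for s in nets.tip_of(k,p)][:3])
E
```

```text
{'clock': 0.0, 'joints': array([ 1.40756980e+00,  3.85549759e-01,  6.61460425e-03, -5.08546248e-04,
       -1.19401459e+00, -2.58619490e-01]), 'joint_vel': array([ 6.44635432e-04,  1.08496281e-03,  1.47832995e-03,  1.47015566e-03,
       -4.29207098e-05,  7.31252363e-04]), 'joint_efforts': array([-9.45586071e-04, -3.92289484e+01,  1.88400221e+01,  4.18636188e+00,
       -4.72374202e-03, -7.01245270e-06]), 'position': array([255.63131758, 569.67848175, 230.21989108]), 'ee_rot': array([ 9.77817849e-01, -2.09454146e-01, -1.84731433e-04,  1.08675109e-03]), 'contact_force': array([0.16763446, 0.31941807, 0.7313643 ]), 'wrist_torque': array([0.02486809, 0.04214032, 0.01631941]), 'gripper_width': 85.39664940367739}
top [394.45737493  -4.43097962 808.13029204] [ 0.17687396  0.02812668 -0.98383154]
round_sign [(0.56, [333.2, 144.2, 420.3, 256.4])]
round_leg [(0.89, [367.0, 168.0, 405.1, 203.6])]
square_sign [(0.67, [128.8, 143.3, 222.7, 271.3])]
round_sign [(0.86, [372.3, 200.8], array([ 506.12100544, -240.70641711,    0.        ])), (0.67, [153.2, 203.5], array([503.89058003, 263.77917528,   0.        ]))]
square_sign [(0.61, [176.2, 204.0], array([502.29848253, 209.94467279,   0.        ]))]
square_tip [(0.91, [155.0, 205.8], array([498.48100217, 259.30275649,   0.        ]))]
scene [1064.40143144 -234.96675517  797.82802979] [-0.55624924  0.26075226 -0.78904692]
round_sign [(0.64, [105.8, 190.3, 203.2, 285.6])]
round_leg [(0.63, [122.9, 193.9, 168.4, 251.7])]
square_sign [(0.76, [264.3, 117.6, 390.1, 217.9])]
round_sign [(0.8, [152.0, 235.8], array([ 508.29277362, -244.41880643,    0.        ]))]
square_sign [(0.64, [325.0, 165.3], array([504.77947766, 209.30923285,   0.        ])), (0.4, [150.7, 237.5], array([ 511.26795169, -248.34548607,    0.        ]))]
square_tip [(0.79, [328.7, 121.1], array([371.08436275, 303.68613944,   0.        ]))]
```

Run:
```python
import cv2
a=cv2.imread('pics/top0.png');b=cv2.imread('pics/scene0.png')
cv2.imwrite('pics/t0r.png',cv2.resize(a[120:290,310:450],None,fx=4,fy=3.5*4/3.5,interpolation=2)[:600])
cv2.imwrite('pics/s0r.png',cv2.resize(b[170:300,85:225],None,fx=4,fy=4,interpolation=2))
```

```text
(no output)
```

View pics/top0.png

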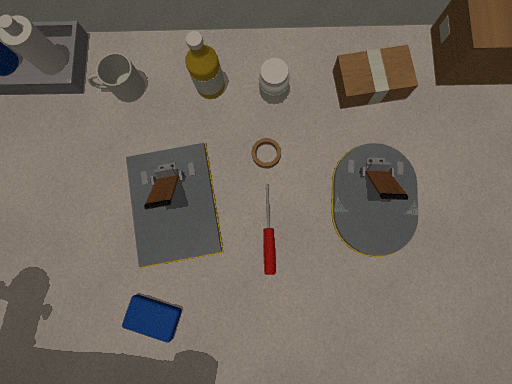

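View pics/scene0.png

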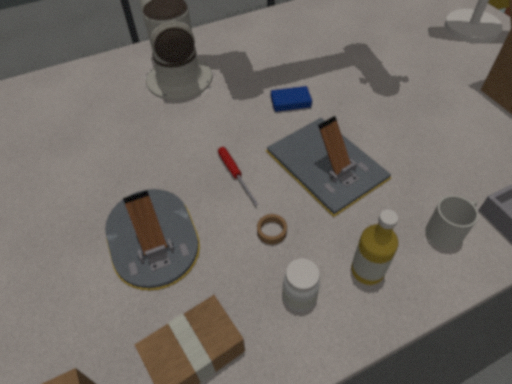

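```bash
ls pics
```

```text
s0r.png
scene0.png
t0r.png
top0.png
```

View pics/t0r.png

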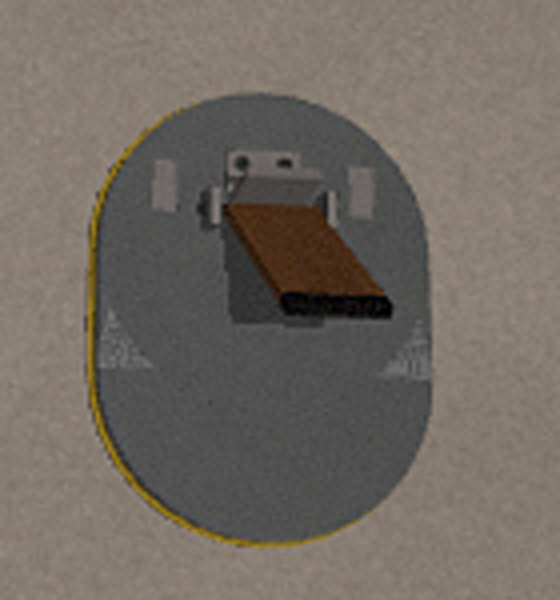

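View pics/s0r.png

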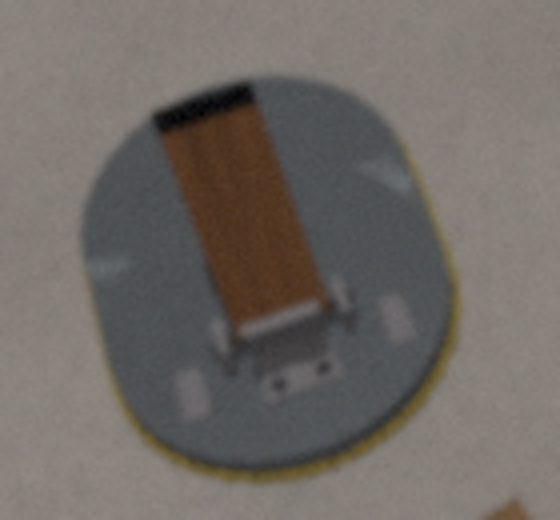

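```bash
cat > fit.py <<'E'
from h import *
from scipy.optimize import least_squares
pt=optics.get_image('top'); ps=optics.get_image('scene')
th=np.linspace(0,2*np.pi,400)
out=np.array([[np.sign(np.cos(t))*35+95*np.cos(t),95*np.sin(t),18] for t in th])
def W(v,X):
    c,s=np.cos(v[2]),np.sin(v[2]); X=np.asarray(X,float); return np.array([v[0]+c*X[0]-s*X[1],v[1]+s*X[0]+c*X[1],X[2]])
def foot(q,y,up): # up: offset normal to upper face
    return [-55+130*np.cos(q)-up*np.sin(q),y,30+130*np.sin(q)+up*np.cos(q)]
T=lambda u,v:np.array([310+u/4,120+v/4]); S=lambda u,v:np.array([85+u/4,170+v/4])
def res(v):
    q=v[3]; r=[]
    o=np.array([proj(pt,W(v,x)) for x in out])
    r+=[o[:,0].min()-T(98,0)[0],o[:,0].max()-T(432,0)[0],o[:,1].min()-T(0,93)[1],o[:,1].max()-T(0,543)[1]]
    o=np.array([proj(ps,W(v,x)) for x in out])
    r+=[o[:,0].min()-S(82,0)[0],o[:,0].max()-S(459,0)[0],o[:,1].min()-S(0,75)[1],o[:,1].max()-S(0,468)[1]]
    # image left/right of leg: sign +x toward robot => +y local = -Y world = right in top
    r+=list(proj(pt,W(v,foot(q,-25,-4)))-T(285,314)); r+=list(proj(pt,W(v,foot(q,25,-4)))-T(391,318))
    r+=list(proj(ps,W(v,foot(q,25,4)))-S(153,120)); r+=list(proj(ps,W(v,foot(q,-25,4)))-S(250,86))
    return np.array(r)
s=least_squares(res,[507,-242,np.pi,.85],loss='soft_l1')
print(s.x,np.round(res(s.x),1))
v=s.x
print('hinge',W(v,[-55,0,30]),'foot',W(v,foot(v[3],0,0)),'stop foot',W(v,foot(1.85,0,0)), 'xaxis',np.cos(v[2]),np.sin(v[2]))
E
python3 fit.py
```

```text
[ 507.00668977 -242.00304838    3.10093448    1.02134936] [-2.1  1.1  0.   2.9 -1.5 -0.4 -3.1 -3.  -0.5 -0.3 -0.2 -0.4  0.2 -2.8
  0.7 -2.6]
hinge [ 561.96123613 -244.23863194   30.        ] foot [ 494.12930353 -241.47918866  140.86574941] stop foot [ 597.75835994 -245.69488019  154.96577639] xaxis -0.9991735702634319 0.04064697389753395
```

```bash
cat >> fit.py <<'E'
W0=W
def W(v,X):
    r=W0(v,X); r[2]+=v[4]; return r
s=least_squares(res,list(v)+[0],loss='soft_l1'); v=s.x
print(v,np.round(res(v),1))
print('hinge',W(v,[-55,0,30]),'foot',W(v,foot(v[3],0,0)),'stop foot',W(v,foot(1.85,0,0)))
for p,n,f in((pt,'top','t'),(ps,'scene','s')):
    a=cv2.resize(p['frame'],None,fx=4,fy=4,interpolation=2)
    for z,c in((18,(0,0,255)),(0,(0,255,255))):
        o=np.array([proj(p,W(v,[x[0],x[1],z])) for x in out]); cv2.polylines(a,[np.int32(o*4+2)],True,c,1)
    L=[proj(p,W(v,foot(v[3],y,4))) for y in(-25,25)]+[proj(p,W(v,[-55,y,34])) for y in (25,-25)]
    cv2.polylines(a,[np.int32(np.array(L)*4+2)],True,(0,255,0),1)
    c=np.int32(proj(p,W(v,[0,0,18]))*4); cv2.imwrite(f'pics/fit_{f}.png',a[max(c[1]-290,0):c[1]+290,max(c[0]-290,0):c[0]+290])
E
python3 fit.py
```

```text
[ 507.00668977 -242.00304838    3.10093448    1.02134936] [-2.1  1.1  0.   2.9 -1.5 -0.4 -3.1 -3.  -0.5 -0.3 -0.2 -0.4  0.2 -2.8
  0.7 -2.6]
hinge [ 561.96123613 -244.23863194   30.        ] foot [ 494.12930353 -241.47918866  140.86574941] stop foot [ 597.75835994 -245.69488019  154.96577639] xaxis -0.9991735702634319 0.04064697389753395
[ 510.71733161 -244.50253055    3.10063864    0.99109816   -5.68311936] [-1.5  1.  -0.8  1.1 -1.4 -0.5 -0.2  0.2 -0.5  0.1 -0.5 -0.1  0.1  0.1
  0.5  0.3]
hinge [ 565.67121419 -246.75437189   24.31688064] foot [ 494.52063625 -243.83883972  133.07852338] stop foot [ 601.46790561 -248.22121036  149.28265703]
```

View pics/fit_t.png

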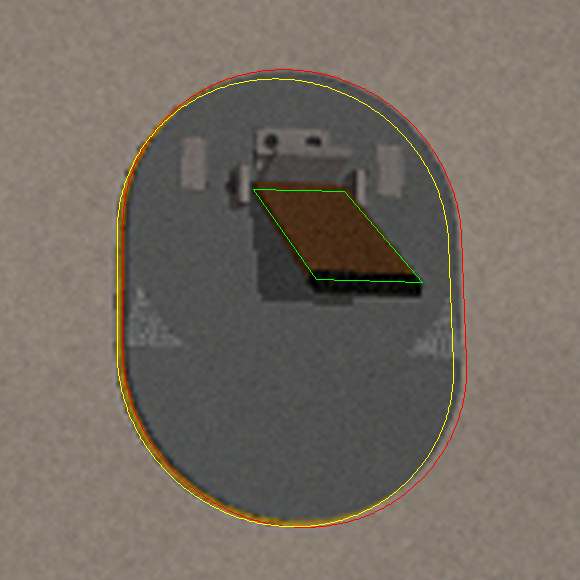

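View pics/fit_s.png

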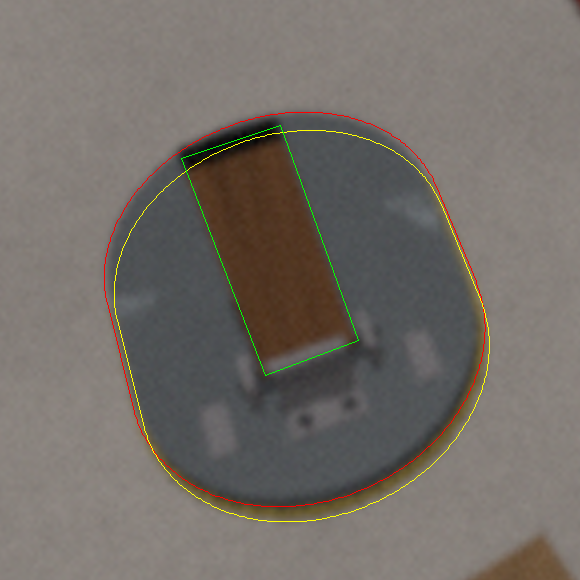

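Call:
move_arm(
  steps=[
    [-1,30,-36,5,0,0,0.1],
    [-1,57,-68,8,0,0,0.2],
    [-1,84,-100,8,0,0,0.3],
    [-1,111,-132,8,0,0,0.4],
    [-1,138,-164,8,0,0,0.422],
  ],
)

```text
clock: 1.32
position: [390.5, 409.6, 239.7]
ee_rot: [1.0, 0.002, 0.0, -0.0]
contact_force: [0.6, -0.0, -0.2]
gripper_width: 25.6
```

Call:
move_arm(
  steps=[
    [-1,5,-41,0,0,0,0],
    [-1,10,-82,0,0,0,0],
    [-1,15,-123,0,0,0,0],
    [-1,20,-164,0,0,0,0],
    [-1,20,-205,0,0,0,0],
  ],
)

```text
clock: 1.73
position: [410.0, 204.2, 239.5]
ee_rot: [1.0, 0.0, 0.0, -0.0]
contact_force: [1.1, -1.1, 0.3]
gripper_width: 0.2
```

Call:
move_arm(
  steps=[
    [-1,0,-41,0,0,0,0],
    [-1,0,-82,0,0,0,0],
    [-1,0,-123,0,0,0,0],
    [-1,0,-164,0,0,0,0],
    [-1,0,-205,0,0,0,0],
  ],
)

```text
clock: 2.15
position: [409.3, -0.7, 239.9]
ee_rot: [1.0, 0.001, 0.001, -0.0]
contact_force: [1.1, 0.7, 0.2]
gripper_width: -0.1
```

Call:
move_arm(
  steps=[
    [-1,0,-41,0,0,0,0],
    [-1,0,-82,0,0,0,0],
    [-1,0,-123,0,0,0,0],
    [-1,0,-164,0,0,0,0],
    [-1,0,-205,0,0,0,0],
  ],
)

```text
clock: 2.57
position: [409.3, -206.0, 239.8]
ee_rot: [1.0, 0.0, 0.001, 0.0]
contact_force: [2.0, 0.3, 0.4]
gripper_width: 0.0
```

Call:
move_arm(
  steps=[
    [-1,5,-20,-32,0,0,0],
    [-1,10,-38,-64,0,0,0],
    [-1,20,-38,-100,0,0,0],
    [-1,30,-38,-125,0,0,0],
    [-1,30,-38,-125,0,0,0],
  ],
)

```text
clock: 2.98
position: [437.4, -241.6, 109.3]
ee_rot: [1.0, -0.001, -0.005, -0.001]
contact_force: [-0.2, -0.6, -0.1]
gripper_width: -0.2
```

Run:
```python
from h import *
for n in('top','scene','wrist'):
    p=snap(n,n+'1.png')
a=cv2.imread('pics/top1.png');b=cv2.imread('pics/scene1.png')
cv2.imwrite('pics/c1.png',np.hstack([cv2.resize(a[100:300,300:500],(400,400)),cv2.resize(b[120:320,50:250],(400,400))]))
```

```text
(no output)
```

View pics/c1.png

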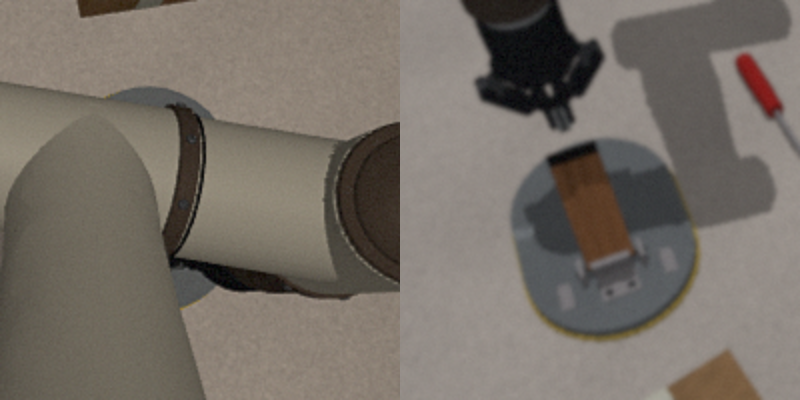

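View pics/wrist1.png

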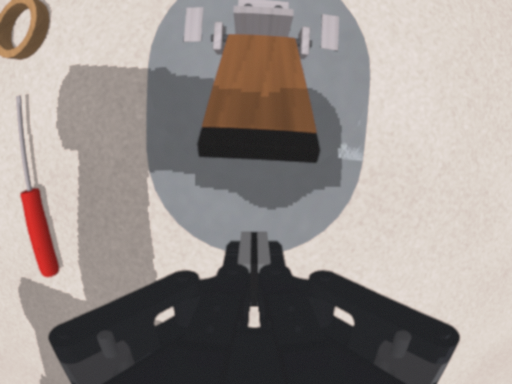

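Call:
move_arm(
  steps=[
    [-1,15,0,2,0,0,0],
    [-1,30,0,3,0,0,0],
    [-1,40,0,4,0,0,0],
    [-1,50,0,6,0,0,0],
    [-1,60,0,8,0,0,0],
  ],
)

```text
clock: 3.55
position: [500.1, -241.8, 123.9]
ee_rot: [1.0, 0.0, 0.0, 0.0]
contact_force: [-2.7, -0.1, 1.5]
gripper_width: -0.0
```

Call:
move_arm(
  steps=[
    [-1,8,0,2,0,0,0],
    [-1,16,0,4,0,0,0],
    [-1,24,0,5,0,0,0],
    [-1,32,0,5,0,0,0],
    [-1,32,0,5,0,0,0],
  ],
)

```text
clock: 3.97
position: [533.6, -242.0, 127.2]
ee_rot: [1.0, 0.0, 0.001, 0.0]
contact_force: [0.3, -0.1, -0.0]
gripper_width: -0.2
```

Run:
```python
from h import *
for n in('wrist','scene'):
    p=snap(n,n+'2.png')
a=cv2.imread('pics/wrist2.png');b=cv2.imread('pics/scene2.png')
cv2.imwrite('pics/c2.png',np.hstack([cv2.resize(a,(400,400)),cv2.resize(b[120:320,50:250],(400,400))]))
```

```text
(no output)
```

View pics/c2.png

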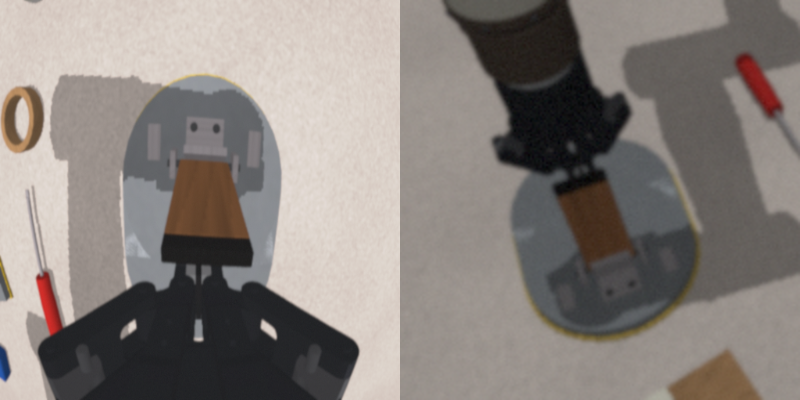

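Call:
move_arm(
  steps=[
    [-1,8,0,0,0,0,0],
    [-1,16,0,0,0,0,0],
    [-1,24,0,-2,0,0,0],
    [-1,30,0,-4,0,0,0],
    [-1,33,0,-5,0,0,0],
  ],
)

```text
clock: 4.48
position: [565.6, -241.9, 121.7]
ee_rot: [1.0, 0.0, -0.0, -0.0]
contact_force: [-0.3, -0.5, 0.9]
gripper_width: 0.1
```

Call:
move_arm(
  steps=[
    [-1,2,0,0,0,0,0],
    [-1,4,0,0,0,0,0],
    [-1,6,0,0,0,0,0],
    [-1,6,0,0,0,0,0],
  ],
)

```text
clock: 4.82
position: [570.8, -241.9, 122.0]
ee_rot: [1.0, 0.0, -0.0, -0.0]
contact_force: [-0.6, -0.2, -1.1]
gripper_width: -0.3
```

Run:
```python
from h import *
for n in('wrist','scene'):
    p=snap(n,n+'3.png')
a=cv2.imread('pics/wrist3.png');b=cv2.imread('pics/scene3.png')
cv2.imwrite('pics/c3.png',np.hstack([cv2.resize(a,(400,400)),cv2.resize(b[120:320,50:250],(400,400))]))
```

```text
(no output)
```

View pics/c3.png

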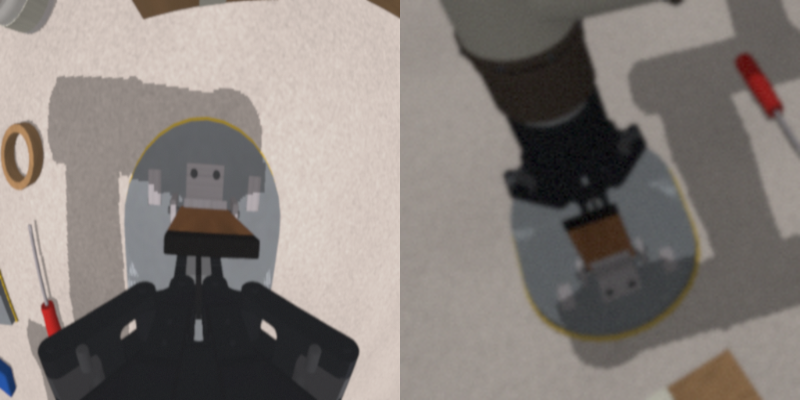

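Call:
move_arm(
  steps=[
    [-1,3,0,0,0,0,0],
    [-1,6,0,0,0,0,0],
    [-1,9,0,0,0,0,0],
    [-1,9,0,0,0,0,0],
  ],
)

```text
clock: 5.25
position: [578.4, -242.0, 122.2]
ee_rot: [1.0, 0.0, -0.002, -0.0]
contact_force: [-4.4, 0.9, 2.2]
gripper_width: -0.1
```

Run:
```python
from h import *
print(readout.read_state()['contact_force'])
for n in('wrist','scene'):
    p=snap(n,n+'4.png')
a=cv2.imread('pics/wrist4.png');b=cv2.imread('pics/scene4.png')
cv2.imwrite('pics/c4.png',np.hstack([cv2.resize(a,(400,400)),cv2.resize(b[190:290,100:200],(400,400))]))
for q in(1.4,1.6,1.7,1.85): print(q,*[proj(p,[564-130*np.cos(q),-245+y,30+130*np.sin(q)]).round(0) for y in(-25,25)])
```

```text
[-4.35917519  0.9311357   2.15927919]
1.4 [126. 210.] [151. 201.]
1.6 [129. 220.] [155. 210.]
1.7 [131. 226.] [158. 215.]
1.85 [135. 235.] [161. 224.]
```

View pics/c4.png

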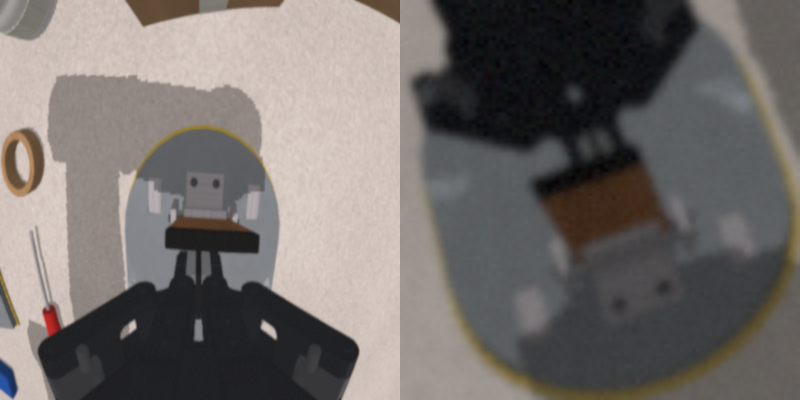

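Call:
move_arm(
  steps=[
    [-1,2,0,0,0,0,0],
    [-1,4,0,0,0,0,0],
    [-1,4,0,0,0,0,0],
  ],
)

```text
clock: 5.6
position: [578.9, -241.9, 122.1]
ee_rot: [1.0, -0.0, -0.006, -0.001]
contact_force: [-12.3, 1.1, 6.6]
gripper_width: -0.5
```

At the stop (position hardly advanced, force rose to 12 N). Back off and look.

Call:
move_arm(
  steps=[
    [-1,-15,0,0,0,0,0],
    [-1,-45,0,0,0,0,0],
    [-1,-80,0,10,0,0,0],
    [-1,-110,0,40,0,0,0],
    [-1,-140,0,80,0,0,0],
  ],
)

```text
clock: 6.02
position: [447.2, -241.6, 194.2]
ee_rot: [1.0, 0.0, -0.001, -0.0]
contact_force: [0.8, 0.5, 1.2]
gripper_width: -0.5
```

Call:
move_arm(
  steps=[
    [-1,0,40,0,0,0,0],
    [-1,0,80,0,0,0,0],
    [-1,0,120,0,0,0,0],
    [-1,0,160,0,0,0,0],
    [-1,0,200,0,0,0,0],
  ],
)

```text
clock: 6.43
position: [450.3, -39.9, 196.1]
ee_rot: [1.0, -0.0, 0.002, -0.001]
contact_force: [0.2, -0.0, -0.5]
gripper_width: -0.3
```

Run:
```python
from h import *
print(readout.read_state()['contact_force'])
for n in('top','scene'):
    p=snap(n,n+'5.png')
    for q in(1.4,1.6,1.7,1.85): print(n,q,*[proj(p,[564-130*np.cos(q),-245+y,30+130*np.sin(q)]).round(0) for y in(-25,25)])
    print([(s['conf'],s['extent']) for s in nets.silhouettes('round_leg',p)][:2],[(s['conf'],s['uv']) for s in nets.tip_of('square_tip',p)][:2])
a=cv2.imread('pics/top5.png');b=cv2.imread('pics/scene5.png')
cv2.imwrite('pics/c5.png',np.hstack([cv2.resize(a[130:270,310:450],(400,400)),cv2.resize(b[190:290,100:200],(400,400))]))
```

```text
[ 0.16379535 -0.00846182 -0.47596806]
top 1.4 [411. 170.] [384. 170.]
top 1.6 [411. 156.] [384. 156.]
top 1.7 [410. 149.] [383. 150.]
top 1.85 [408. 140.] [382. 141.]
[(0.92, [370.6, 131.4, 407.1, 177.6])] []
scene 1.4 [126. 210.] [151. 201.]
scene 1.6 [129. 220.] [155. 210.]
scene 1.7 [131. 226.] [158. 215.]
scene 1.85 [135. 235.] [161. 224.]
[(0.56, [134.8, 229.1, 167.1, 249.5])] [(0.64, [325.8, 121.8])]
```

View pics/c5.png

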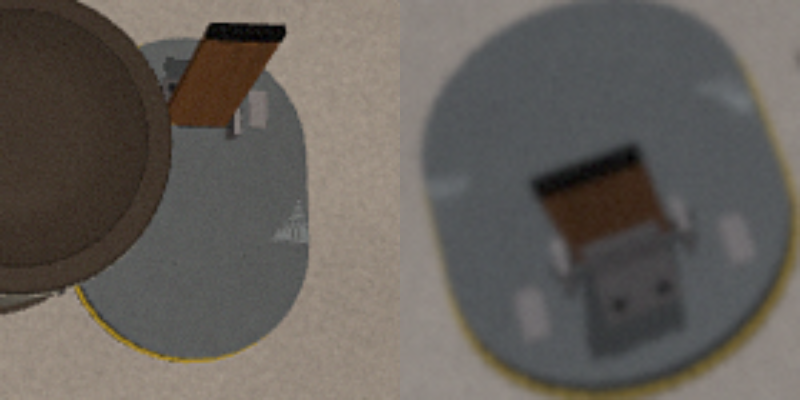

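```bash
python3 -c "
from bench import workorder
print(workorder.job_done())"
```

```text
the job is handed in; nothing more can be done
None
```

I swung the round-ended sign's leg up and over onto its stop, backed the hand well clear, and handed the job in at about 6.5 s.

- **At the stop:** on the last push the force rose from about 4 to 12 N while the hand moved only 0.5 mm.
- **After backing off:** the foot end in the top picture is at about row 138 to 145, where 1.85 rad predicts about 140. The scene view reads roughly 1.8 to 1.85 rad, and that view was about 3 px off in calibration. The contact force was near zero.
- **Square-cornered sign:** I never touched it. The network's last fix on its leg tip was about 3 px from the first in the scene view, which I put down to its noise. It reported nothing for the tip in the last top view, probably because the arm was in the way.

I did not check the leg's speed directly. After the hand was clear I took one picture from each camera.

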